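# Fit the bearing cover over the grinder's spindle and dowel

## Robot

A 6-joint arm with a two-finger parallel gripper is mounted at the origin on the work surface. World frame = base frame: x ahead of the robot, y to its left, z up, the work surface at z = 0. Lengths are in m, angles in rad, forces in N, time in s.
With the tool pointing down it reaches from about 0.35 to 0.775 m from the base axis. Payload 7.3 kg.
Tool frame: the origin (TCP) lies midway between the tips of the shut fingers; the grasp point (between the pads) lies 19 mm behind it; z points along the fingers, x is the direction in which the jaws open and shut, and the axes are right-handed (so a half turn about z gives the same grasp; the last joint's range is limited). The gripper opens to 92 mm and grips with 3 to 60 N. Pads are 19 mm wide; open, the fingers measure 130 mm over their backs; the gripper's body (75 mm by 190 mm) begins 47 mm behind the grasp point.
Start: joints at [1.191, 0.342, 1.524, -0, 1.275, -0.146], TCP at [0.122, 0.511, 0.227] pointing down, gripper open.
Joint ranges: [-2.53, 2.53], [-0.77, 2.02], [0.04, 2.7], [-1, 4.14], [0.28, 2.66], [-3.11, 3.11]. Speed limits (rad/s): [2.57, 2.57, 3.14, 3.14, 3.14, 3.14].

## Interface

Orientations are given as a unit quaternion [x, y, z, w].
In Python, from workcell import robot gives the robot as it stands. The module is installed in compiled form; this text tells all that it offers.
- The arm moves only by the tool move_arm, never from a script. Its argument "series" is one flat list of numbers, 4 for each row, row after row: the shift along the world's x, y, z in cm, then the turn about the world's z in rad. In form: [x, y, z, spin, x, y, z, spin, ...]. A call has 1 to 5 rows; each row shifts and turns the commanded pose from where the row before left it; what a row does not reach is not made up. A row lasts 1/8 s, in which the tool goes at most 62.5 mm and 10.7 degrees, less where a joint would pass 70% of its speed; a pose out of reach is approached as far as the arm can. A call is refused whole if a number of a shift passes 6.25 or a number of a turn 0.188, either way. A call with a gripper value outside its range is refused whole. "hand" is the gripper command: -1 is shut, 1 is fully open, values between are in proportion, set as the call begins (left out, the last holds). The fingers move at their own pace and stop on an object; "newtons" is the grip in N (left out, the last holds). Time passes only in rows, so rows that do not move let the fingers close. It gives the time, the measured TCP pose, the force and the opening at its end, in the units of the state.
- robot.read_state(): the state, without advancing time (a new reading comes with each control period).
- robot.snapshot(name): name is "scene" or "side" or "wrist"; returns (picture, depth): 400x640x3 uint8, red, green, blue; 400x640 float32, m along the optical axis (not along the pixel's ray), 0 where there is no reading.
- robot.camera_model(name): a dict with "vfov" (degrees; the focal length in pixels is half the picture's height over the tangent of half this angle, whatever the lens; pixels are square), "cx", "cy" (the principal point, pixels), "T" (4x4, takes a point from camera to world coordinates). Camera axes: x right, y down, z forward; pixel columns grow to the right and rows downward; lengths in m; the calibration is good to about 2 mm. A picture is of the moment at which its call begins: read the wrist's pose just before it. camera_model takes no time and is no camera call; for the wrist camera it gives the pose at the moment of the call.
- robot.job_done(): hands the job in, once; it reports no verdict.
Trained networks look in the newest picture that a camera, given by its name, has taken for a name from the list of things; names that differ only in an ending like _2 or _b are one class to them, and where a whole thing is asked for, a point or a joint stands for the part that bears it (a point fixed in the world has none). Each returns a list of dicts, best first, with "confidence" (0 to 1); they miss things now and then, are a little off and sometimes report something else, mostly with a low value. They report only what shows in the picture. A call takes as long as a camera call. They do not tell look-alikes from the thing itself.
- robot.search_frame(query, camera): "centre" ([row, column] in pixels, amid what is visible of it).
- robot.regions_of(query, camera): "mask" (400x640 bool, what is visible of it) and "centre" ([row, column] in pixels, amid what is visible of it).
- robot.landmark_of(query, camera): "centre" ([row, column] in pixels: a listed point, or the origin of a listed thing).
The state is a dict: "t": time; "joint_pos": joint angles; "joint_vel": joint speeds; "effort": joint torques, N m; "tool_pos": TCP position; "ee_rot": TCP orientation; "force": force on the tool from outside, world axes, zero at the start; "torque": the same for the moment, N m; "finger_gap": finger opening in m.
Only numpy, scipy, OpenCV 4.12 (cv2) and the standard library are available. Lean on these libraries where they do the work, as an engineer would, in place of code of your own. Each camera call takes 0.05 s, during which the arm holds its last target.

## Task

The big grinder lies on its back with its spindle up: fit the loose square cover to its gear head. Lower the cover, sleeve upwards, over the spindle, turn it gently until the dowel finds the slot, and leave it fully home, flat on the head and let go. Do not force the cover onto the grinder, and leave the other things on the counter where they are.

Things in the scene. Friction and masses are not known exactly. Their poses are not given: they have to be found in the camera images.
- cover_mid (a point): Loose bearing cover, plain steel, 0.2-0.4 kg: square plate 80 x 80 x 8 mm with an upright square sleeve 34 x 34 mm in its middle, 32 mm high above the plate (40 mm overall); an 18 mm round bore goes right through. This point: on the bore's axis, half-way up, 20 mm above the underside. z up the sleeve, whose faces are square to x and y. Starts flat on the mat, sleeve up.
- cover_slot (a point): Centre of the cover's slot for the dowel, at the plate's top side (8 mm above the underside), 28 mm from the bore's axis along the cover's +x. The slot goes through the plate: 14 mm long along the cover's x, 9.5 mm wide along its y.
- seat (a point): Centre of the gear head's flat round top face (120 mm across, 98 mm above the work surface), on the spindle's axis, z up. With the dowel in the slot the cover lies flat here, its centre point 20 mm above this point; with the dowel not in the slot it rests on the dowel, about 7 mm too high.
- spindle_tip (a point): Tip of the upright steel spindle, 52 mm above the top face. The spindle is 16 mm in diameter, its last 6 mm tapering to 9 mm. It is fixed and does not turn.
- grinder: Fixed grinder with spindle and dowel; origin on the spindle's axis, 95 mm below the top face; motor body along its -y, lower than that face. The one dowel (8 mm diameter, 7 mm high, top 1 mm tapered to 7 mm) is fixed on that face 28 mm from the spindle's axis, somewhere from 0.25 to 1.15 rad round from +x towards +y: that angle is not measured; see or feel for it.
- spanner: Bystander: loose spanner 170 mm long lying along its x on the mat, robot's side.
- jar: Bystander: loose white jar with a black cap, 60 mm in diameter, 75 mm high; origin at the centre of its underside.
- disc: Bystander: loose dark grinding disc lying flat, 115 mm in diameter, 6 mm thick with a 22 mm hole; origin at the centre of its underside.
- carton: Bystander: loose closed carton 90 x 130 x 60 mm high; origin at the centre of its underside.
There are look-alikes about, which are no part of the job. Of the things like the part that bears cover_mid, leave any that is blue or red; of the rest the smaller one is meant.

How it is judged:
On the way, in this order (a step that is already met when the one before it is completed fails the run):
1. the cover is threaded on the spindle, upright, still above the dowel (horizontal distance between cover_mid and seat below 0.004 m and z of cover_mid in the frame of seat between 0.024 and 0.065 m and angle between cover_mid's own z axis and vertical below 0.15 rad).
2. the cover is home on the gear head with the dowel in its slot (horizontal distance between cover_mid and seat below 0.003 m and z of cover_mid in the frame of seat below 0.022 m and angle between cover_mid's own z axis and vertical below 0.03 rad), for 0.2 s.
At the end, for the whole second after the job is handed in: The cover lies on the gear head over spindle and dowel: its centre within 3 mm of the spindle's axis and 17 to 22 mm above the top face (home is 20 mm), tilted less than 0.03 rad, at rest and let go (all of step 2 and z of cover_mid in the frame of seat above 0.017 m and contact force between the fingers and grinder below 0.5 N); the robot touches nothing.
It fails at once if the cover is forced onto the grinder with more than 50 N (contact force between cover and grinder above 50 N).
It fails at once if the spanner is shifted more than 20 mm (distance of spanner from where it was at the start of the episode above 0.02 m).
It fails at once if the jar is shifted more than 20 mm (distance of jar from where it was at the start of the episode above 0.02 m).
It fails at once if the grinding disc is shifted more than 20 mm (distance of disc from where it was at the start of the episode above 0.02 m).
It fails at once if the carton is shifted more than 20 mm (distance of carton from where it was at the start of the episode above 0.02 m).
It also fails if it takes over 58 s, if anything falls off the work surface, if the arm or the gripper's body presses on something with over 40 N, if the wrist force passes 120 N, or if a joint passes its speed limit or range.

## Working session

There is one attempt and no reset: what is moved stays moved. The work goes in short steps, Python scripts to look and compute and a tool call to move; the robot and the scene stay as the last step left them, time stands still between calls to the robot, and variables do not carry over. Pictures are saved under pics/ and viewed, and the job is handed in when it is done.

Besides the shell and the picture viewer there is one more tool, called after "Request:" as name(argument=value, ...) on one line, values as JSON. move_arm: Moves the arm, as the interface text tells. Its arguments: {"type":"object","properties":{"series":{"type":"array","items":{"type":"number"}},"hand":{"type":"number"},"newtons":{"type":"number"}},"required":["series"]}

```bash
mkdir -p pics
cat > h.py <<'E'
import numpy as np, cv2
from workcell import robot
def snap(cam,name):
    m=robot.camera_model(cam); p,d=robot.snapshot(cam)
    cv2.imwrite(f'pics/{name}.png',p[:,:,::-1]); np.savez(f'pics/{name}.npz',p=p,d=d,T=m['T'],v=m['vfov'],c=[m['cx'],m['cy']])
    return p,d,m
def P(m,r,c,z):
    f=200/np.tan(np.radians(m['vfov']/2)); return (np.array(m['T'])@np.array([(c-m['cx'])/f*z,(r-m['cy'])/f*z,z,1]))[:3]
def onplane(m,r,c,zw):
    f=200/np.tan(np.radians(m['vfov']/2)); T=np.array(m['T']); v=T[:3,:3]@np.array([(c-m['cx'])/f,(r-m['cy'])/f,1]); o=T[:3,3]
    return o+v*(zw-o[2])/v[2]
def proj(m,X):
    f=200/np.tan(np.radians(m['vfov']/2)); q=np.linalg.inv(np.array(m['T']))@np.append(X,1); return q[1]/q[2]*f+m['cy'],q[0]/q[2]*f+m['cx']
def cloud(m,d):
    f=200/np.tan(np.radians(m['vfov']/2)); r,c=np.mgrid[0:400,0:640]; T=np.array(m['T'])
    X=np.stack([(c-m['cx'])/f*d,(r-m['cy'])/f*d,d],-1); return X@T[:3,:3].T+T[:3,3]
E
python3 - <<'E'
from h import *
for cam in ['scene','side','wrist']:
    p,d,m=snap(cam,cam+'0'); print(cam,m['vfov'],np.round(m['T'],3).tolist())
    for q in ['cover_mid','cover_slot','seat','spindle_tip']:
        for o in robot.landmark_of(q,cam)[:4]:
            r,c=o['centre']; z=d[int(min(r,399)),int(min(c,639))]
            print(q,round(o['confidence'],2),np.round([r,c]),np.round(P(m,r,c,z),3))
print(robot.read_state())
E
```

```text
scene 57.54398891739804 [[-0.582, 0.655, -0.482, 1.042], [0.813, 0.463, -0.352, 0.617], [-0.007, -0.597, -0.802, 1.03], [0.0, 0.0, 0.0, 1.0]]
cover_mid 0.81 [224. 350.] [0.473 0.306 0.043]
cover_mid 0.8 [250. 316.] [0.614 0.272 0.04 ]
cover_mid 0.8 [254. 464.] [0.374 0.649 0.054]
cover_mid 0.7 [182. 384.] [0.256 0.307 0.041]
cover_slot 0.81 [227. 343.] [0.48  0.283 0.009]
cover_slot 0.78 [172. 390.] [0.216 0.306 0.052]
cover_slot 0.67 [258. 314.] [0.623 0.27  0.003]
cover_slot 0.67 [251. 453.] [0.353 0.616 0.008]
seat 0.67 [159. 215.] [ 0.558 -0.203  0.107]
spindle_tip 0.98 [150. 212.] [ 0.554 -0.207  0.145]
side 51.8604987897929 [[0.932, -0.196, 0.307, 0.105], [-0.363, -0.531, 0.766, -0.677], [0.013, -0.825, -0.565, 0.797], [0.0, 0.0, 0.0, 1.0]]
cover_mid 0.86 [216. 353.] [0.6   0.243 0.034]
cover_mid 0.83 [236. 232.] [0.225 0.266 0.043]
cover_mid 0.75 [215. 304.] [0.458 0.296 0.04 ]
cover_mid 0.63 [170. 244.] [0.346 0.625 0.043]
cover_slot 0.91 [220. 314.] [0.49  0.296 0.01 ]
cover_slot 0.84 [234. 221.] [0.201 0.327 0.011]
cover_slot 0.78 [212. 354.] [0.61  0.251 0.042]
cover_slot 
[... 383 characters left out ...]
2. 431.] [0.139 0.557 0.273]
{'t': 0.75, 'joint_pos': array([ 1.19101538e+00,  3.41963291e-01,  1.52411089e+00,  4.85835338e-06,
        1.27540705e+00, -1.45990983e-01]), 'joint_vel': array([ 0.00093641, -0.00025845, -0.00121603, -0.00186088, -0.0007214 ,
        0.00077148]), 'effort': array([ 1.51755263e-03, -4.31067860e+01, -2.44458443e+01,  7.20126461e-02,
        4.82371333e-02, -3.71069618e-06]), 'tool_pos': array([0.12160134, 0.51073516, 0.22675577]), 'ee_rot': array([ 7.84750726e-01,  6.19811499e-01,  4.71182744e-05, -2.98173776e-05]), 'force': array([ 0.11944011,  0.32241005, -0.5373297 ]), 'torque': array([-0.03040792,  0.02440123, -0.01032408]), 'finger_gap': 0.09214675166330438}
```

View pics/scene0.png

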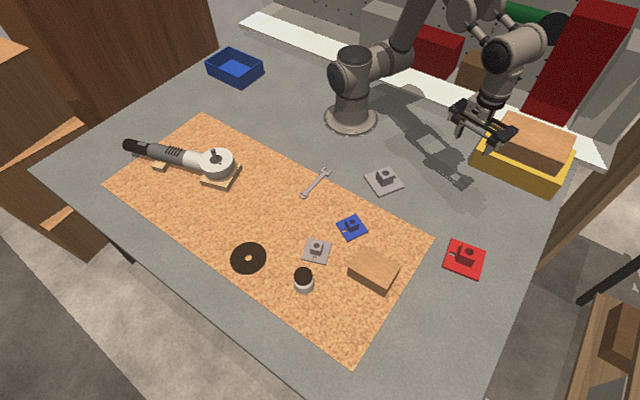

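View pics/side0.png

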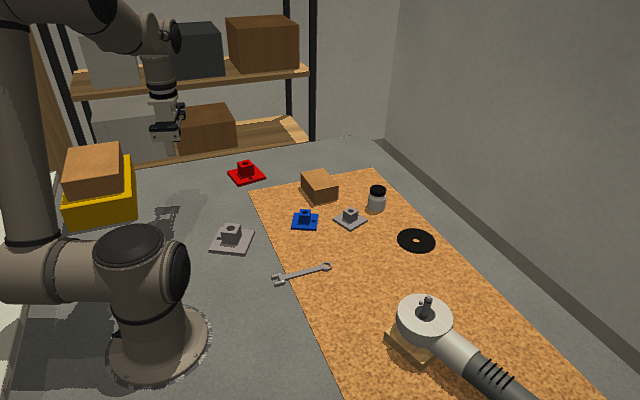

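View pics/wrist0.png

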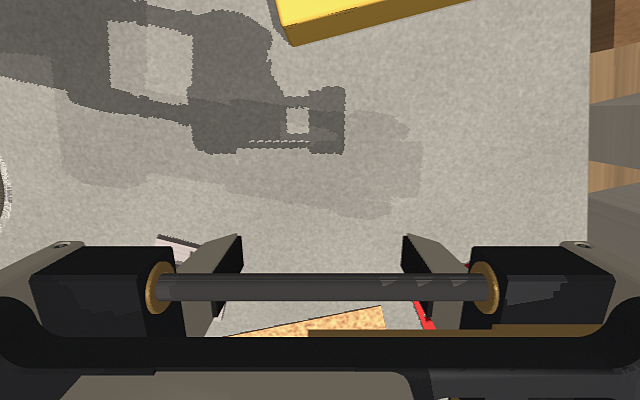

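Candidates in the scene picture (row, col): grey (182,384), off the mat; blue (227,351); grey (250,316), on the mat; red (258,464). The blue and red are excluded. Next I'll measure both greys and crop closely.

Run:
```python
from h import *
ims=[]
for cam,pts in [('scene',[(250,316),(182,384)]),('side',[(216,350),(236,232)])]:
    z=np.load(f'pics/{cam}0.npz'); m=dict(vfov=float(z['v']),cx=z['c'][0],cy=z['c'][1],T=z['T']); X=cloud(m,z['d'])
    for (r,c) in pts:
        s=(slice(r-35,r+35),slice(c-45,c+45)); Y=X[s].reshape(-1,3); p=z['p'][s].reshape(-1,3).astype(int)
        grey=(p.max(1)-p.min(1))<30
        top=Y[grey&(Y[:,2]>.034)&(Y[:,2]<.06)]
        k=grey&(Y[:,2]>.005)&(Y[:,2]<.06); 
        c0=np.median(top,0); k&=np.linalg.norm(Y[:,:2]-c0[:2],axis=1)<.08
        print(cam,r,c,'top',c0.round(4),len(top),'rect all',cv2.minAreaRect(Y[k][:,:2].astype(np.float32)),'toprect',cv2.minAreaRect(top[:,:2].astype(np.float32)), np.percentile(top[:,2],[5,50,95]))
        ims.append(cv2.resize(z['p'][s],None,fx=4,fy=4,interpolation=cv2.INTER_CUBIC))
cv2.imwrite('pics/c.png',np.vstack([np.hstack(ims[:2]),np.hstack(ims[2:])])[:,:,::-1])
```

```text
scene 250 316 top [0.6044 0.2732 0.0416] 149 rect all ((0.6020954847335815, 0.2634675204753876), (0.08083295822143555, 0.07788518816232681), 20.51040267944336) toprect ((0.5975091457366943, 0.2859416902065277), (0.2892496883869171, 0.08454042673110962), 1.3361847400665283) [0.03472652 0.04158273 0.05132559]
scene 182 384 top [0.2321 0.2953 0.0513] 188 rect all ((0.22036215662956238, 0.29718613624572754), (0.11206622421741486, 0.1279992312192917), 60.805240631103516) toprect ((0.2275044471025467, 0.2943601608276367), (0.04909557104110718, 0.049557965248823166), 60.72491455078125) [0.03619733 0.05129657 0.05585364]
side 216 350 top [0.6889 0.2752 0.0432] 231 rect all ((0.671360969543457, 0.27608993649482727), (0.12785346806049347, 0.05369608849287033), 24.24100112915039) toprect ((0.6010095477104187, 0.3108229637145996), (0.14006458222866058, 0.2624953091144562), 59.41743087768555) [0.03541157 0.04317583 0.05765669]
side 236 232 top [0.227  0.2836 0.0515] 265 rect all ((0.22745713591575623, 0.29148855805397034), (0.1136256605386734, 0.11008903384208679), 60.795745849609375) toprect ((0.22739210724830627, 0.29123812913894653), (0.05077477544546127, 0.04799414426088333), 61.65570068359375) [0.0361149  0.05151191 0.05602642]
```

View pics/c.png

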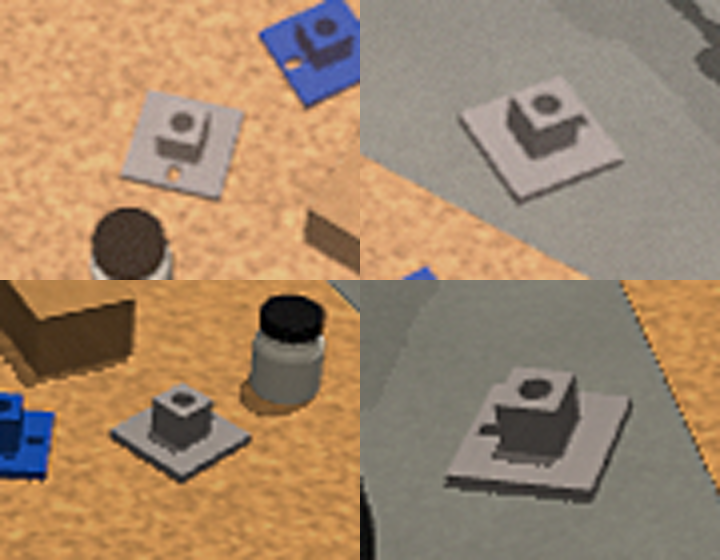

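Run:
```python
from h import *
for cam in ['scene','side']:
    z=np.load(f'pics/{cam}0.npz'); m=dict(vfov=float(z['v']),cx=z['c'][0],cy=z['c'][1],T=z['T']); X=cloud(m,z['d'])
    if cam=='scene': print('slot',onplane(m,258,314.5,.008), 'bore',onplane(m,245.3,316,.04))
    for q in ['jar','carton','disc','grinder','spanner']:
        o=robot.regions_of(q,cam)
        if o:
            Y=X[o[0]['mask']&(z['d']>0)]; print(cam,q,round(o[0]['confidence'],2),'min',np.percentile(Y,3,0).round(3),'max',np.percentile(Y,97,0).round(3),'med',np.median(Y,0).round(3))
            if q=='grinder':
                t=Y[(Y[:,2]>.092)&(Y[:,2]<.106)]; print(cv2.minEnclosingCircle(t[:,:2].astype(np.float32)), np.median(t,0), cv2.minAreaRect(Y[:,:2].astype(np.float32)))
                b=Y[(Y[:,2]<.09)&(Y[:,2]>.03)]; d=b.mean(0)-t.mean(0); print('body dir',np.arctan2(d[1],d[0]))
```

```text
slot [0.62593432 0.27381434 0.008     ] bore [0.60082719 0.26216184 0.04      ]
scene jar 0.98 min [0.695 0.28  0.008] max [0.744 0.331 0.079] med [0.724 0.311 0.074]
scene carton 0.69 min [0.527 0.39  0.011] max [0.614 0.514 0.065] med [0.581 0.455 0.061]
scene grinder 0.96 min [ 0.508 -0.548  0.011] max [ 0.673 -0.148  0.1  ] med [ 0.6   -0.258  0.078]
((0.566167950630188, -0.2342315912246704), 0.09221859276294708) [ 0.56134706 -0.20497767  0.09640758] ((0.598906397819519, -0.39469727873802185), (0.13453486561775208, 0.5117598176002502), 11.984320640563965)
body dir -1.1671244865653918
scene spanner 0.74 min [0.31  0.081 0.   ] max [0.458 0.106 0.013] med [0.39  0.095 0.008]
side jar 0.67 min [0.686 0.271 0.009] max [0.735 0.315 0.079] med [0.706 0.283 0.052]
side carton 0.93 min [0.522 0.382 0.005] max [0.612 0.51  0.065] med [0.559 0.416 0.059]
side disc 0.66 min [0.695 0.049 0.005] max [0.792 0.149 0.012] med [0.743 0.096 0.009]
side grinder 0.59 min [ 0.493 -0.419  0.019] max [ 0.622 -0.172  0.1  ] med [ 0.558 -0.268  0.086]
((0.5634978413581848, -0.24039578437805176), 0.0911724716424942) [ 0.55334989 -0.2251943   0.097355  ] ((0.58573317527771, -0.29592806100845337), (0.20177434384822845, 0.2951362431049347), 2.386378765106201)
body dir -1.4535080221448968
side spanner 0.81 min [0.301 0.075 0.001] max [0.458 0.109 0.013] med [0.371 0.09  0.009]
```

Run:
```python
from h import *
a=cv2.imread('pics/scene0.png')[120:200,170:270]; b=cv2.imread('pics/side0.png')[280:360,380:480]
cv2.imwrite('pics/g.png',np.hstack([cv2.resize(a,None,fx=4,fy=4,interpolation=cv2.INTER_CUBIC),cv2.resize(b,None,fx=4,fy=4,interpolation=cv2.INTER_CUBIC)]))
```

```text
(no output)
```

View pics/g.png

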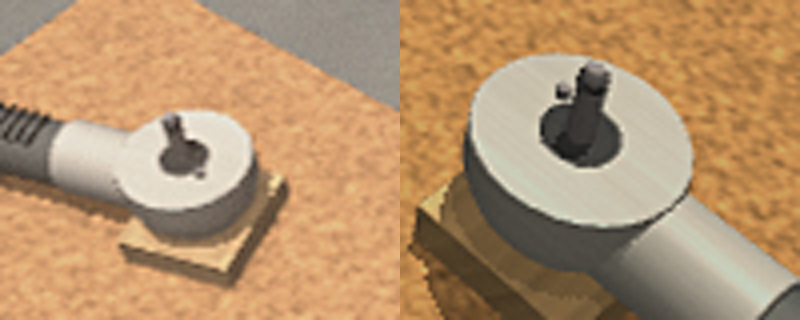

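Run:
```python
from h import *
pts={'scene':((163.5,220),(150,212.3)),'side':((302.7,420.5),(298.5,428.7))}
for cam in pts:
    z=np.load(f'pics/{cam}0.npz'); m=dict(vfov=float(z['v']),cx=z['c'][0],cy=z['c'][1],T=z['T']); X=cloud(m,z['d'])
    D=onplane(m,*pts[cam][0],.103); S=onplane(m,*pts[cam][1],.150); print(cam,D,S)
    k=(abs(X[...,2]-.098)<.005)&(np.linalg.norm(X[...,:2]-S[:2],axis=2)<.08)
    (c,rad)=cv2.minEnclosingCircle(X[k][:,:2].astype(np.float32)); print(c,rad,'mid-range',(np.percentile(X[k],1,0)+np.percentile(X[k],99,0))/2)
    for ax in (S[:2],np.array(c)): d=D[:2]-ax; print('dowel ang',np.arctan2(d[1],d[0]),np.hypot(*d))
```

```text
scene [ 0.56072834 -0.1760141   0.103     ] [ 0.55623201 -0.20141282  0.15      ]
(0.559902548789978, -0.21153247356414795) 0.06870998442173004 mid-range [ 0.55195645 -0.21133472  0.0972078 ]
dowel ang 1.3955821215031203 0.025793641358544648
dowel ang 1.5475509299815777 0.03552797341939881
side [ 0.55700791 -0.18320473  0.103     ] [ 0.54887069 -0.21293001  0.15      ]
(0.5554038882255554, -0.21956376731395721) 0.07115435600280762 mid-range [ 0.5508279  -0.21724085  0.09706597]
dowel ang 1.3035952100696888 0.030818933336441316
dowel ang 1.5267088341846071 0.03639440395507853
```

The scene shows the dowel near (163,220) and the side view near (303,420), at a world angle of about 1.3 rad. I choose the grey cover on the mat at scene (250,316), which measures about 80 mm. Moving the wrist camera above it.

Request:
move_arm(series=[3, -1.9, 0, -0.18, 3, -1.9, 0, -0.18, 3, -1.9, 0, -0.18, 3, -1.9, 0, -0.18, 3, -1.9, 0, -0.18], hand=1)

```text
t: 1.88
tool_pos: [0.2726, 0.4151, 0.2268]
ee_rot: [0.977, 0.214, 0.0, -0.0]
force: [0.2, 0.1, -0.1]
finger_gap: 0.0918
```

Request:
move_arm(series=[3, -1.9, 0, -0.18, 3, -1.9, 0, -0.18, 3, -1.9, 0, -0.18, 3, -1.9, 0, -0.18, 3, -1.9, 0, -0.18])

```text
t: 2.5
tool_pos: [0.4226, 0.32, 0.2268]
ee_rot: [0.973, -0.232, 0.0, -0.0]
force: [0.2, 1.2, 0.2]
finger_gap: 0.0917
```

Request:
move_arm(series=[3, -2, 0, -0.18, 3, -2, 0, -0.18, 3, -2, 0, -0.18, 3, -2, 0, -0.18, 0, 0, 0, 0])

```text
t: 3.12
tool_pos: [0.5432, 0.2391, 0.2262]
ee_rot: [0.829, -0.559, 0.0, 0.0]
force: [-0.2, 0.0, -0.1]
finger_gap: 0.0917
```

Run:
```python
from h import *
print(robot.read_state())
p,d,m=snap('wrist','w1')
for q in ['cover_mid','cover_slot']:
    for o in robot.landmark_of(q,'wrist')[:4]:
        r,c=o['centre']; print(q,round(o['confidence'],2),np.round([r,c],1),onplane(m,r,c,.02 if q=='cover_mid' else .008).round(4))
```

```text
{'t': 3.125, 'joint_pos': array([ 2.85835146e-01,  4.69463257e-01,  1.32653660e+00, -4.93224171e-04,
        1.34577732e+00,  1.47251718e+00]), 'joint_vel': array([ 0.04279311, -0.02521695,  0.04201652,  0.01910198,  0.00643583,
       -0.05467258]), 'effort': array([ -1.43340055, -50.03015757, -26.08131588,  -0.19456162,
        -0.19104425,   0.63861692]), 'tool_pos': array([0.54320169, 0.23910906, 0.22616159]), 'ee_rot': array([ 8.29107985e-01, -5.59088440e-01,  1.26306515e-04,  2.24380744e-04]), 'force': array([-0.18278856,  0.03633905, -0.0912501 ]), 'torque': array([-0.10427459,  0.15360036, -0.01870354]), 'finger_gap': 0.0916537932881704}
cover_mid 0.77 [213.7 252.7] [0.4645 0.3035 0.02  ]
cover_mid 0.64 [125.1 321.6] [0.6001 0.2629 0.02  ]
cover_slot 0.89 [199.1 267.6] [0.4861 0.2929 0.008 ]
cover_slot 0.81 [ 99.8 320.2] [0.626  0.2752 0.008 ]
```

View pics/w1.png

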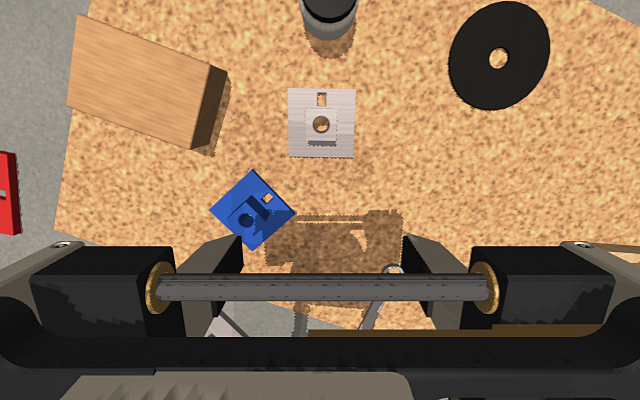

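```bash
cat > meas.py <<'E'
from h import *
import sys
z=np.load('pics/w1.npz'); m=dict(vfov=float(z['v']),cx=z['c'][0],cy=z['c'][1],T=z['T']); X=cloud(m,z['d'])
p=z['p'].astype(int); grey=(p.max(2)-p.min(2)<35)&(p.max(2)>110)
s=np.zeros((400,640),bool); s[75:175,270:375]=1
k=(s&grey).astype(np.uint8)
n,l,st,ce=cv2.connectedComponentsWithStats(k); i=1+np.argmax(st[1:,4]); print(st[i])
cs,_=cv2.findContours((l==i).astype(np.uint8),cv2.RETR_EXTERNAL,cv2.CHAIN_APPROX_NONE)
c=max(cs,key=len)[:,0,:]
W=np.array([onplane(m,r,cc,.008)[:2] for cc,r in c]); print('plate rect',cv2.minAreaRect((W*1000).astype(np.float32)))
Y=X[s]; t=Y[(Y[:,2]>.036)&(Y[:,2]<.046)]; print('top',t.mean(0),cv2.minAreaRect((t[:,:2]*1000).astype(np.float32)))
g=cv2.cvtColor(z['p'],cv2.COLOR_RGB2GRAY)
cv2.imwrite('pics/w1c.png',cv2.resize(z['p'][75:175,270:375],None,fx=5,fy=5,interpolation=cv2.INTER_CUBIC)[:,:,::-1])
E
python3 meas.py
```

```text
[ 288   88   68   70 4053]
plate rect ((601.027099609375, 264.1365966796875), (80.36711120605469, 80.2865219116211), 20.954195022583008)
top [0.60169691 0.26439784 0.04316656] ((601.6211547851562, 264.1078186035156), (34.017356872558594, 33.51160430908203), 21.120790481567383)
```

View pics/w1c.png

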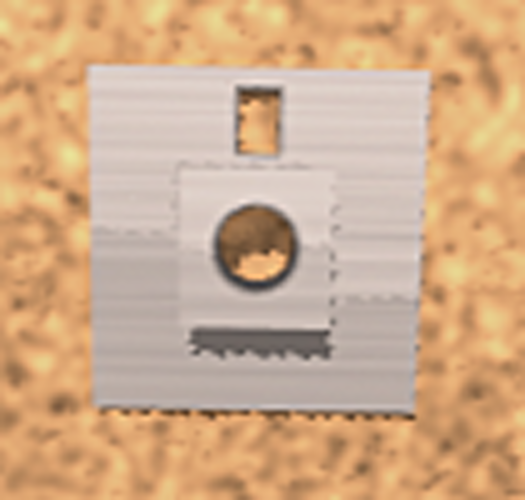

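Matches the description: an 80.3 mm plate and a 34 mm sleeve, bore at (125,321), slot at (100,321) in w1. Cover centre is (0.601, 0.264), yaw 0.366. Next I'll look at the grinder.

Request:
move_arm(series=[-0.6, -5.8, 0, 0, -0.6, -5.8, 0, 0, -0.6, -5.8, 0, 0, -0.6, -5.8, 0, 0, -0.6, -5.8, 0, 0])

```text
t: 3.9
tool_pos: [0.5108, -0.0498, 0.2272]
ee_rot: [0.831, -0.556, 0.0, -0.0]
force: [0.8, -0.1, -0.9]
finger_gap: 0.0917
```

Request:
move_arm(series=[-0.6, -6, 0, 0, -0.6, -6, 0, 0, -0.6, -6, 0, 0, 0, 0, 0, 0, 0, 0, 0, 0])

```text
t: 4.53
tool_pos: [0.4935, -0.228, 0.2268]
ee_rot: [0.83, -0.557, -0.0, -0.0]
force: [-0.5, -0.4, 0.0]
finger_gap: 0.0915
```

Run:
```python
from h import *
print(robot.read_state()['tool_pos'],robot.read_state()['joint_pos'])
p,d,m=snap('wrist','w2')
for q,z in [('seat',.098),('spindle_tip',.15)]:
    for o in robot.landmark_of(q,'wrist')[:4]:
        r,c=o['centre']; print(q,round(o['confidence'],2),np.round([r,c],1),onplane(m,r,c,z).round(4))
```

```text
[ 0.49352547 -0.22795414  0.22676784] [-5.74040537e-01  3.76402168e-01  1.47217935e+00  5.96890973e-04
  1.29350821e+00  6.07631597e-01]
seat 0.57 [132.5 326.7] [ 0.549  -0.2094  0.098 ]
spindle_tip 0.7 [134.2 330.5] [ 0.5518 -0.2105  0.15  ]
```

View pics/w2.png

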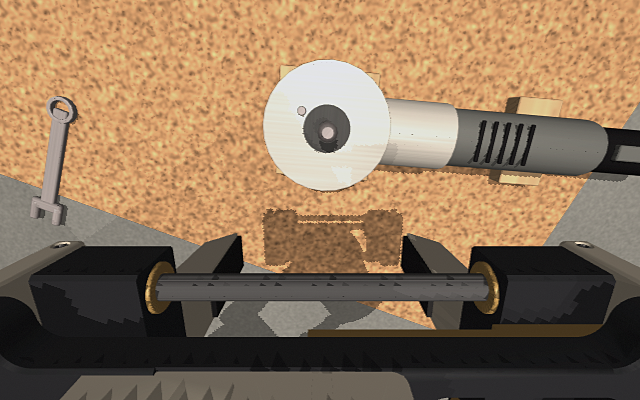

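```bash
cat > meas2.py <<'E'
from h import *
z=np.load('pics/w2.npz'); m=dict(vfov=float(z['v']),cx=z['c'][0],cy=z['c'][1],T=z['T']); X=cloud(m,z['d'])
p=z['p'].astype(int)
s=np.zeros((400,640),bool); s[50:200,255:400]=1
k=s&(abs(X[...,2]-.099)<.006)
print('face z',np.median(X[k],0))
n,l,st,ce=cv2.connectedComponentsWithStats(k.astype(np.uint8)); i=1+np.argmax(st[1:,4])
c=max(cv2.findContours((l==i).astype(np.uint8),cv2.RETR_EXTERNAL,cv2.CHAIN_APPROX_NONE)[0],key=len)[:,0,:]
W=np.array([onplane(m,r,cc,.098)[:2] for cc,r in c])
from scipy.optimize import least_squares
f=lambda q:np.hypot(W[:,0]-q[0],W[:,1]-q[1])-q[2]
q=least_squares(f,[.55,-.21,.06],loss='soft_l1',f_scale=.001).x; print('face circle',q)
t=X[s&(X[...,2]>.14)]; print('tip pts',t.mean(0),len(t))
cv2.imwrite('pics/w2c.png',cv2.resize(z['p'][90:165,290:365],None,fx=8,fy=8,interpolation=cv2.INTER_CUBIC)[:,:,::-1])
print('body',end=' ')
b=X[(X[...,2]>.05)&(X[...,2]<.09)&(X[...,1]<-.27)]
rc=cv2.fitLine(b[:,:2].astype(np.float32),cv2.DIST_HUBER,0,.01,.01).ravel(); print(rc,np.arctan2(rc[1],rc[0]))
E
python3 meas2.py
```

```text
face z [ 0.55728958 -0.20687317  0.09827696]
face circle [ 0.55215415 -0.20804117  0.05920206]
tip pts [ 0.5546187  -0.20569677  0.19095316] 438
body [ 0.29959598 -0.95406616  0.6139854  -0.39849764] -1.2665272
```

View pics/w2c.png

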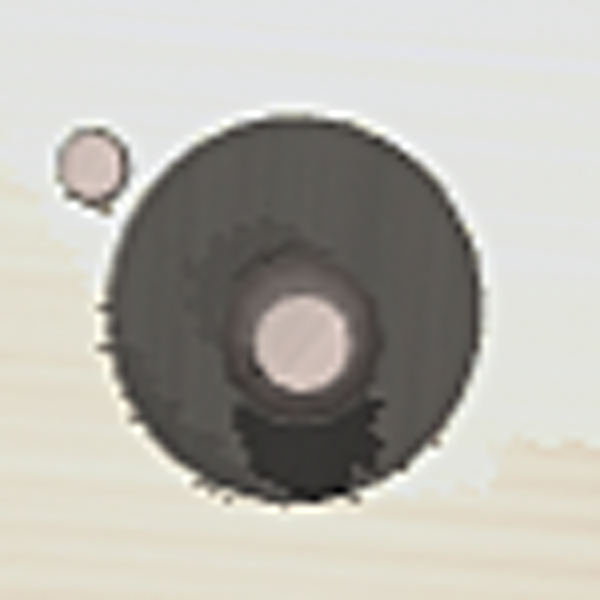

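```bash
cat >> meas2.py <<'E'
a=onplane(m,132.3,327.2,.150); dd=onplane(m,110.1,301.1,.105); e=onplane(m,128.1,326.6,.098)
print('tip',a,'dark',e,'dowel',dd)
for c in (a[:2],e[:2],q[:2],(a[:2]+q[:2]+e[:2])/3):
    v=dd[:2]-c; print(np.arctan2(v[1],v[0]),np.hypot(*v))
print('cam tilt check: TCP axis vs T', np.array(m['T']).round(4).tolist())
E
python3 meas2.py | tail -6
```

```text
tip [ 0.55217792 -0.20756933  0.15      ] dark [ 0.55264214 -0.20773345  0.098     ] dowel [ 0.55874973 -0.18040782  0.105     ]
1.3334054889201579 0.027945244687427956
1.350899398948739 0.027999873032995073
1.3364979298459032 0.028409578950176803
1.3402536946934875 0.028117418134954515
cam tilt check: TCP axis vs T [[0.3797, -0.8865, -0.2645, 0.5651], [-0.9251, -0.3639, -0.1082, -0.1979], [-0.0004, 0.2858, -0.9583, 0.385], [0.0, 0.0, 0.0, 1.0]]
```

Spindle axis is (0.5524, -0.2078) and the dowel is at 28.1 mm, world angle 1.34; sizes agree. w2 shows the dowel at (110,301) and the tip at (132,327). Back to grasp.

Request:
move_arm(series=[1.34, 6.17, 0, -0.021, 1.34, 6.17, 0, 0, 1.34, 6.17, 0, 0, 1.34, 6.17, 0, 0, 1.35, 6.17, 0, 0])

```text
t: 5.3
tool_pos: [0.5598, 0.0797, 0.2272]
ee_rot: [0.825, -0.565, 0.0, -0.0]
force: [0.8, -0.6, 0.6]
finger_gap: 0.0919
```

Request:
move_arm(series=[1.35, 6.17, 0, 0, 1.35, 6.17, 0, 0, 1.35, 6.15, 0, 0, 0, 0, -5, 0, 0, 0, -5, 0])

```text
t: 5.92
tool_pos: [0.5992, 0.2622, 0.1259]
ee_rot: [0.825, -0.564, 0.0, -0.001]
force: [0.5, 0.5, -0.5]
finger_gap: 0.0919
```

Request:
move_arm(series=[0, 0, -3, 0, 0, 0, 0, 0, 0, 0, 0, 0])

```text
t: 6.3
tool_pos: [0.6007, 0.2603, 0.0985]
ee_rot: [0.825, -0.566, 0.001, -0.001]
force: [0.6, 0.3, 0.3]
finger_gap: 0.0919
```

Run:
```python
from h import *
from scipy.spatial.transform import Rotation as R
s=robot.read_state(); print(s['tool_pos'],s['ee_rot'],2*np.arctan2(s['ee_rot'][1],s['ee_rot'][0]))
p,d,m=snap('wrist','w3')
```

```text
[0.60067492 0.26032591 0.09852051] [ 0.82455456 -0.56578094  0.0008404  -0.00100197] -1.2027612649326462
```

View pics/w3.png

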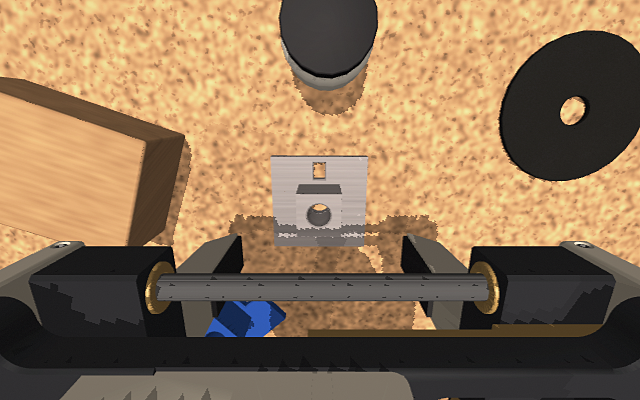

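Run:
```python
from h import *
z=np.load('pics/w3.npz'); m=dict(vfov=float(z['v']),cx=z['c'][0],cy=z['c'][1],T=z['T']); X=cloud(m,z['d'])
s=np.zeros((400,640),bool); s[150:250,262:378]=1
t=X[s&(X[...,2]>.036)&(X[...,2]<.048)]; print(len(t),t.mean(0),cv2.minAreaRect((t[:,:2]*1000).astype(np.float32)))
t=X[s&(X[...,2]>.007)&(X[...,2]<.016)]; print(np.median(t,0),cv2.minAreaRect((t[:,:2]*1000).astype(np.float32)))
print(np.median(X[(X[...,2]<.007)],0))
print(robot.read_state()['tool_pos'])
cv2.imwrite('pics/w3c.png',cv2.resize(z['p'][145:255,255:385],None,fx=5,fy=5,interpolation=cv2.INTER_CUBIC)[:,:,::-1])
```

```text
1691 [0.60254058 0.2646827  0.04283007] ((601.7637939453125, 264.38714599609375), (34.80162048339844, 33.85322570800781), 20.59813690185547)
[0.6107881  0.26662609 0.01126054] ((601.5824584960938, 264.3604431152344), (80.6421127319336, 80.244873046875), 20.904573440551758)
[0.663398   0.25364701 0.00326446]
[0.60102234 0.2601454  0.09895144]
```

View pics/w3c.png

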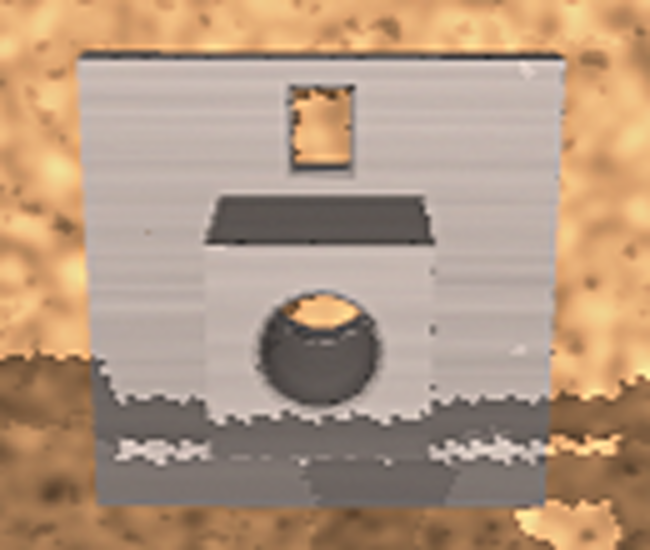

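Request:
move_arm(series=[0.05, 0.42, 0, -0.004, 0, 0, -4, 0, 0, 0, -4, 0, 0, 0, -0.3, 0, 0, 0, 0, 0])

```text
t: 6.98
tool_pos: [0.6017, 0.2639, 0.0154]
ee_rot: [0.823, -0.568, 0.001, -0.001]
force: [0.5, -0.3, -0.5]
finger_gap: 0.0919
```

Request:
move_arm(series=[0, 0, 0, 0])

```text
t: 7.1
tool_pos: [0.6021, 0.2639, 0.0161]
ee_rot: [0.823, -0.568, 0.001, -0.002]
force: [0.2, -0.9, -0.2]
finger_gap: 0.0916
```

Request:
move_arm(series=[0, 0, 0, 0, 0, 0, 0, 0, 0, 0, 0, 0, 0, 0, 0, 0, 0, 0, 0, 0], hand=-1, newtons=25)

```text
t: 7.72
tool_pos: [0.6006, 0.2634, 0.0136]
ee_rot: [0.823, -0.568, -0.0, 0.0]
force: [-0.1, -0.4, -0.0]
finger_gap: 0.0463
```

Request:
move_arm(series=[0, 0, 0, 0, 0, 0, 0, 0, 0, 0, 0, 0])

```text
t: 8.1
tool_pos: [0.6006, 0.2634, 0.0137]
ee_rot: [0.823, -0.568, 0.0, 0.0]
force: [0.8, -0.4, 0.5]
finger_gap: 0.0337
```

Request:
move_arm(series=[0, 0, 3, 0, 0, 0, 5, 0, 0, 0, 5, 0, 0, 0, 5, 0, 0, 0, 2, 0])

```text
t: 8.72
tool_pos: [0.6015, 0.2638, 0.2172]
ee_rot: [0.823, -0.568, 0.001, -0.002]
force: [0.6, -0.1, -3.5]
finger_gap: 0.0339
```

Run:
```python
from h import *
s=robot.read_state(); print(s['tool_pos'],s['force'],s['finger_gap'],2*np.arctan2(s['ee_rot'][1],s['ee_rot'][0]))
p,d,m=snap('wrist','w4'); p2,_,_=snap('scene','s4')
cv2.imwrite('pics/w4c.png',np.vstack([p[100:300],p2[120:320]])[:,:,::-1])
```

```text
[0.60145822 0.26378386 0.21715316] [ 0.6008046  -0.08572567 -3.49891585] 0.03388724212907212 -1.2079359006567632
```

View pics/w4c.png

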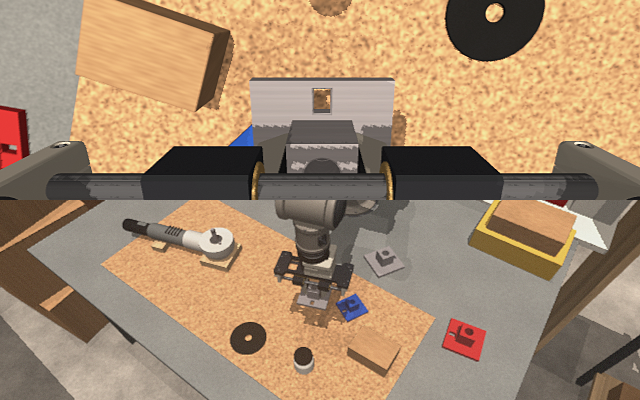

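Gripped: the opening is 33.9 mm on the 34 mm sleeve. Next I'll move to the grinder at the final yaw, holding short of the spindle for a second look that cancels camera bias.

Request:
move_arm(series=[-0.66, -5.45, 0, 0.098, -0.66, -5.45, 0, 0.098, -0.66, -5.45, 0, 0.098, -0.66, -5.45, 0, 0.098, -0.66, -5.45, 0, 0.098])

```text
t: 9.45
tool_pos: [0.5663, -0.0106, 0.2117]
ee_rot: [0.937, -0.35, -0.002, 0.0]
force: [0.9, 0.5, -2.7]
finger_gap: 0.034
```

Request:
move_arm(series=[-0.66, -5.45, 0, 0.098, -0.66, -5.45, 0, 0.098, -0.66, -5.45, 0, 0.098, -0.66, -5.45, 0, 0.098, -0.66, -5.45, 0, 0.095])

```text
t: 10.07
tool_pos: [0.5335, -0.2828, 0.2116]
ee_rot: [0.994, -0.114, -0.001, -0.001]
force: [0.2, -0.6, -2.9]
finger_gap: 0.0339
```

Request:
move_arm(series=[0, 0, 0, 0, 0, 0, 0, 0, 0, 0, 0, 0, 0, 0, 0, 0, 0, 0, 0, 0])

```text
t: 10.7
tool_pos: [0.5349, -0.2808, 0.2139]
ee_rot: [0.993, -0.115, 0.0, 0.0]
force: [-1.4, -0.1, -2.9]
finger_gap: 0.0337
```

Run:
```python
from h import *
s=robot.read_state(); print(s['tool_pos'],s['force'],s['finger_gap'],2*np.arctan2(s['ee_rot'][1],s['ee_rot'][0]))
p,d,m=snap('wrist','w5')
cv2.imwrite('pics/w5c.png',cv2.resize(p[20:220,220:420],None,fx=3,fy=3,interpolation=cv2.INTER_CUBIC)[:,:,::-1])
```

```text
[ 0.53492383 -0.28080565  0.21390828] [-1.42984027 -0.14799579 -2.91937816] 0.03371235245121703 -0.2299301625147445
```

View pics/w5c.png

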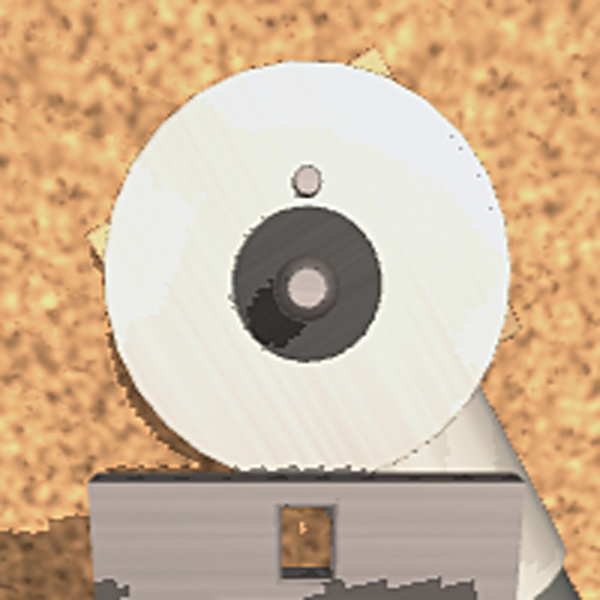

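Run:
```python
from h import *
z=np.load('pics/w5.npz'); m=dict(vfov=float(z['v']),cx=z['c'][0],cy=z['c'][1],T=z['T'])
g=lambda x,y:((y+.5)/3-.5+20,(x+.5)/3-.5+220)
tip=onplane(m,*g(307,287),.15);dow=onplane(m,*g(307,182),.105);dark=onplane(m,*g(307.5,284),.098)
zt=.2139-.0107+.008
fl=onplane(m,*g(90,482),zt);fr=onplane(m,*g(523,482),zt);sl=onplane(m,*g(306,539),zt)
print('tip',tip,'dark',dark,'dowel',dow,'slot',sl)
v=dow-tip;print('dowel ang',np.arctan2(v[1],v[0]),np.hypot(*v[:2]))
v=fr-fl;a=np.arctan2(v[1],v[0]);print('edge len',np.linalg.norm(v),'yaw cover',a+np.pi/2)
d=np.array([np.cos(a+np.pi/2),np.sin(a+np.pi/2)])
c=(fl+fr)[:2]/2-.04*d; print('centre by edge',c,'by slot',sl[:2]-.028*d)
T=np.array([.5349,-.2808]); print('offset from TCP along d, lateral',(c-T)@d,(c-T)@[-d[1],d[0]],(sl[:2]-.028*d-T)@d)
print('need move',tip[:2]-c)
# plate depth
X=cloud(m,z['d']); print(np.median(X[185:192,270:370],axis=(0,1)))
```

```text
tip [ 0.55206953 -0.20765675  0.15      ] dark [ 0.55229043 -0.20756832  0.098     ] dowel [ 0.55831763 -0.18105855  0.105     ] slot [ 0.54176149 -0.25077196  0.2112    ]
dowel ang 1.3400725491097063 0.027322203420585906
edge len 0.07916448275647368 yaw cover 1.3413429325221604
centre by edge [ 0.5352248  -0.27916638] by slot [ 0.53539302 -0.2780381 ]
offset from TCP along d, lateral 0.0016646820676548633 5.526848917014917e-05 0.0028016441185706865
need move [0.01684473 0.07150963]
[ 0.5392221  -0.24401572  0.21141967]
```

Tip and dowel agree in both views: tip (0.552, -0.2077), angle 1.340. The cover's yaw is 1.341, and slot, dowel and tip all sit at column 322. Going over the spindle.

Request:
move_arm(series=[0.57, 2.39, 0, 0, 0.57, 2.39, 0, 0, 0.57, 2.4, 0, 0, 0, 0, -2, 0, 0, 0, -2, 0])

```text
t: 11.38
tool_pos: [0.5521, -0.2092, 0.1737]
ee_rot: [0.993, -0.115, 0.001, 0.0]
force: [-0.7, -0.2, -3.4]
finger_gap: 0.0343
```

Request:
move_arm(series=[0, 0, 0, 0, 0, 0, 0, 0, 0, 0, 0, 0])

```text
t: 11.75
tool_pos: [0.5522, -0.2101, 0.1748]
ee_rot: [0.993, -0.115, 0.001, 0.0]
force: [-0.8, -0.3, -2.8]
finger_gap: 0.0337
```

Run:
```python
from h import *
s=robot.read_state(); print(s['tool_pos'],s['force'],s['torque'],2*np.arctan2(s['ee_rot'][1],s['ee_rot'][0]))
p,d,m=snap('side','d6'); p2,_,_=snap('scene','s6')
a=cv2.resize(p[220:360,350:500],(600,560)[:2],interpolation=cv2.INTER_CUBIC) 
a=cv2.resize(p[230:350,370:490],(400,400)); b=cv2.resize(p2[90:210,150:270],(400,400))
cv2.imwrite('pics/d6.png',np.hstack([a,b])[:,:,::-1])
```

```text
[ 0.55222684 -0.21005662  0.1748115 ] [-0.76620365 -0.31904334 -2.8337212 ] [-0.08697895  0.04575717 -0.00228746] -0.23115517095711763
```

View pics/d6.png

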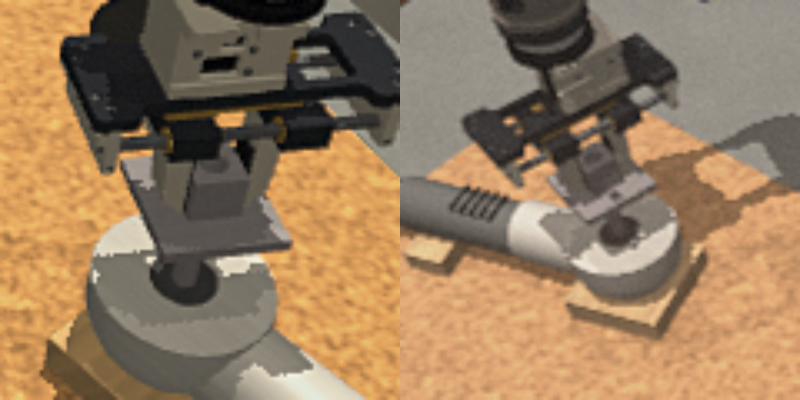

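Request:
move_arm(series=[0, 0.08, -1, 0, 0, 0, -0.8, 0, 0, 0, 0, 0])

```text
t: 12.22
tool_pos: [0.5513, -0.2088, 0.1546]
ee_rot: [0.993, -0.115, -0.001, -0.0]
force: [1.2, -0.1, -2.6]
finger_gap: 0.034
```

Request:
move_arm(series=[0, 0, -0.4, 0, 0, 0, 0, 0])

```text
t: 12.48
tool_pos: [0.5516, -0.2088, 0.1514]
ee_rot: [0.993, -0.115, -0.0, -0.0]
force: [-0.1, -0.6, -3.0]
finger_gap: 0.0335
```

Request:
move_arm(series=[0, 0, -0.4, 0, 0, 0, 0, 0])

```text
t: 12.72
tool_pos: [0.5515, -0.2089, 0.1474]
ee_rot: [0.993, -0.115, -0.0, -0.0]
force: [0.3, -0.2, -4.1]
finger_gap: 0.0338
```

Threaded without force: underside is at 0.137, below the taper.

Request:
move_arm(series=[0, 0, -0.6, 0, 0, 0, -0.6, 0, 0, 0, 0, 0])

```text
t: 13.1
tool_pos: [0.5514, -0.2089, 0.135]
ee_rot: [0.993, -0.115, -0.001, -0.0]
force: [0.2, -0.4, -2.4]
finger_gap: 0.0339
```

Request:
move_arm(series=[0, 0, -0.6, 0, 0, 0, -0.6, 0, 0, 0, 0, 0])

```text
t: 13.48
tool_pos: [0.5515, -0.2088, 0.123]
ee_rot: [0.993, -0.115, -0.0, -0.0]
force: [-0.4, -0.6, -2.6]
finger_gap: 0.0342
```

Run:
```python
from h import *
s=robot.read_state(); print(s['tool_pos'],s['force'],s['torque'],2*np.arctan2(s['ee_rot'][1],s['ee_rot'][0]))
p,d,m=snap('wrist','w7'); p2,_,_=snap('scene','s7')
b=cv2.resize(p2[100:200,170:270],(500,500))
cv2.imwrite('pics/d7.png',np.hstack([cv2.resize(p[120:220,220:320+100],(600,300)),b[:300]*0+b[100:400]])[:,:800,::-1])
```

```text
[ 0.55146295 -0.2088164   0.12304452] [-0.38131235 -0.61514878 -2.55316406] [-0.12547151  0.08356982  0.03885474] -0.23100063981268673
```

View pics/w7.png

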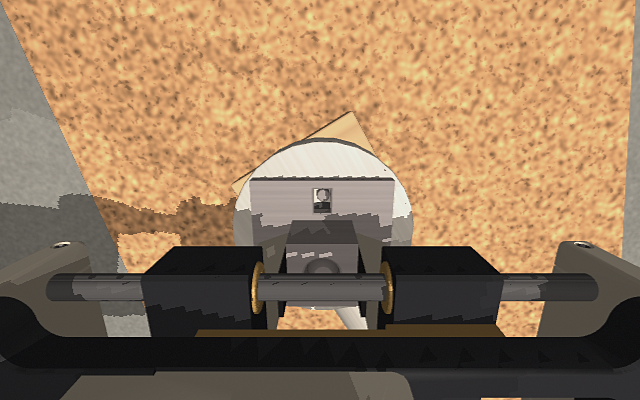

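The dowel shows through the slot at about (196,321), centred laterally. Continuing down in small steps.

Request:
move_arm(series=[0, 0, -0.4, 0, 0, 0, 0, 0])

```text
t: 13.82
tool_pos: [0.5516, -0.2088, 0.1194]
ee_rot: [0.993, -0.115, -0.0, -0.0]
force: [0.5, -0.4, -2.9]
finger_gap: 0.0342
```

Request:
move_arm(series=[0, 0, -0.2, 0, 0, 0, 0, 0])

```text
t: 14.08
tool_pos: [0.5517, -0.2089, 0.1176]
ee_rot: [0.993, -0.115, -0.0, -0.0]
force: [0.8, -0.5, -3.2]
finger_gap: 0.0338
```

Request:
move_arm(series=[0, 0, -0.2, 0, 0, 0, 0, 0])

```text
t: 14.32
tool_pos: [0.5516, -0.2089, 0.1156]
ee_rot: [0.993, -0.115, -0.0, -0.0]
force: [1.0, -0.9, -3.6]
finger_gap: 0.0338
```

Request:
move_arm(series=[0, 0, -0.1, 0, 0, 0, 0, 0])

```text
t: 14.58
tool_pos: [0.5517, -0.2089, 0.1147]
ee_rot: [0.993, -0.115, -0.0, -0.0]
force: [1.4, -0.1, -3.5]
finger_gap: 0.034
```

Request:
move_arm(series=[0, 0, -0.1, 0, 0, 0, 0, 0])

```text
t: 14.82
tool_pos: [0.5517, -0.2089, 0.1136]
ee_rot: [0.993, -0.115, -0.0, -0.0]
force: [0.5, 0.1, -3.7]
finger_gap: 0.0339
```

Request:
move_arm(series=[0, 0, -0.1, 0, 0, 0, 0, 0])

```text
t: 15.08
tool_pos: [0.5517, -0.2089, 0.1126]
ee_rot: [0.993, -0.115, -0.0, -0.0]
force: [0.1, -0.1, -3.9]
finger_gap: 0.0339
```

Request:
move_arm(series=[0, 0, -0.1, 0, 0, 0, -0.1, 0, 0, 0, 0, 0])

```text
t: 15.45
tool_pos: [0.5517, -0.2089, 0.1106]
ee_rot: [0.993, -0.115, -0.0, -0.0]
force: [0.4, -0.2, -3.4]
finger_gap: 0.0339
```

Request:
move_arm(series=[0, 0, -0.1, 0, 0, 0, 0, 0])

```text
t: 15.7
tool_pos: [0.5517, -0.2089, 0.1096]
ee_rot: [0.993, -0.115, -0.0, -0.0]
force: [-0.3, -0.9, -2.0]
finger_gap: 0.0338
```

Request:
move_arm(series=[0, 0, -0.05, 0, 0, 0, 0, 0])

```text
t: 15.95
tool_pos: [0.5517, -0.2089, 0.1092]
ee_rot: [0.993, -0.115, 0.0, -0.0]
force: [0.6, -0.2, -3.7]
finger_gap: 0.034
```

Request:
move_arm(series=[0, 0, -0.05, 0, 0, 0, 0, 0])

```text
t: 16.2
tool_pos: [0.5517, -0.2089, 0.1087]
ee_rot: [0.993, -0.115, 0.0, 0.0]
force: [-0.2, -0.4, -2.4]
finger_gap: 0.0339
```

Request:
move_arm(series=[0, 0, -0.05, 0, 0, 0, 0, 0])

```text
t: 16.45
tool_pos: [0.5518, -0.209, 0.1086]
ee_rot: [0.993, -0.115, 0.0, 0.0]
force: [-0.9, 0.6, 0.6]
finger_gap: 0.0337
```

Request:
move_arm(series=[0, 0, -0.03, 0, 0, 0, 0, 0])

```text
t: 16.7
tool_pos: [0.5518, -0.209, 0.1087]
ee_rot: [0.993, -0.115, 0.0, 0.0]
force: [-2.4, 0.8, 5.2]
finger_gap: 0.034
```

Contact at 0.1087, exactly as predicted for home (about 8 N change). Releasing.

Request:
move_arm(series=[0, 0, 0, 0, 0, 0, 0, 0, 0, 0, 0, 0, 0, 0, 0, 0], hand=0.4)

```text
t: 17.2
tool_pos: [0.5518, -0.209, 0.1078]
ee_rot: [0.993, -0.115, 0.0, -0.0]
force: [-0.1, 0.0, -0.5]
finger_gap: 0.0632
```

Request:
move_arm(series=[0, 0, 0.5, 0, 0, 0, 2, 0, 0, 0, 4, 0, 0, 0, 4, 0, 0, 0, 2, 0])

```text
t: 17.82
tool_pos: [0.5525, -0.2093, 0.2359]
ee_rot: [0.993, -0.115, 0.002, 0.001]
force: [0.4, -0.1, -0.3]
finger_gap: 0.0643
```

Request:
move_arm(series=[-1.8, -5, 0, 0, -0.2, -1.5, 0, 0, 0, 0, 0, 0, 0, 0, 0, 0])

```text
t: 18.32
tool_pos: [0.532, -0.273, 0.2328]
ee_rot: [0.993, -0.115, -0.0, -0.0]
force: [-0.1, -0.5, -0.1]
finger_gap: 0.0641
```

Run:
```python
from h import *
s=robot.read_state(); print(s['t'],s['tool_pos'],s['force'],s['finger_gap'])
p,d,m=snap('wrist','w8'); X=cloud(m,d); p2,_,_=snap('side','d8')
c=np.array([.5523,-.2077]); R=np.linalg.norm(X[...,:2]-c,axis=2)
k=(R<.055)&(abs(X[...,2]-.107)<.006); t=X[k]; print('plate z',np.median(t,0),cv2.minAreaRect((t[:,:2]*1000).astype(np.float32)))
A=np.c_[t[:,:2]-c,np.ones(len(t))]; print('plane',np.linalg.lstsq(A,t[:,2],rcond=None)[0])
k=(R<.03)&(abs(X[...,2]-.138)<.006); t=X[k]; print('sleeve top',np.median(t,0),cv2.minAreaRect((t[:,:2]*1000).astype(np.float32)))
k=(R>.056)&(R<.06)&(abs(X[...,2]-.098)<.006); print('face z',np.median(X[k],0))
cv2.imwrite('pics/d8c.png',np.hstack([cv2.resize(p[20:220,220:420],(400,400)),cv2.resize(p2[260:360,370:470],(400,400))])[:,:,::-1])
```

```text
18.325 [ 0.53197304 -0.27298964  0.23276674] [-0.14600984 -0.48896537 -0.12937948] 0.06413623224263588
plate z [ 0.55130277 -0.20266602  0.10624733] ((551.7518920898438, -207.2338104248047), (80.33047485351562, 80.2479476928711), 76.8727798461914)
plane [-9.08815613e-07 -1.51075408e-03  1.06244308e-01]
sleeve top [ 0.55183395 -0.20670093  0.1382311 ] ((551.8873291015625, -207.42965698242188), (33.41242599487305, 33.718505859375), 76.80220794677734)
face z [ 0.54566942 -0.19875627  0.09806502]
```

View pics/d8c.png

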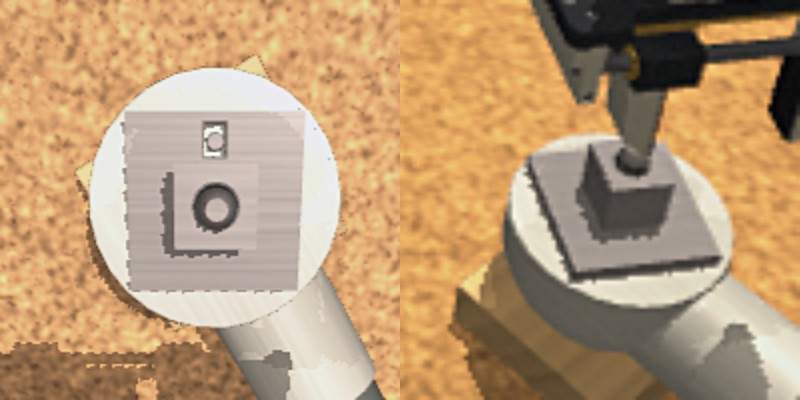

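Home: the plate top is 8.2 mm above the face, with tilt about 0.0015. The dowel sits in the slot, the spindle shows in the bore, and the arm is clear. Handing in.

```bash
python3 -c "
from workcell import robot
print(robot.job_done())"
```

```text
the job is handed in; nothing more can be done
None
```

The cover is fully home on the gear head, flat and let go, and the job was handed in after about 18.5 s of the 58 s; no verdict was reported.

**What I did:** I took the smaller plain steel cover on the mat, which measured 80 mm. I gripped it by its sleeve and turned it in the air to the dowel's angle, about 1.34 rad in the world frame. I then lowered it over the spindle in small steps. The dowel went into the slot on the first try, so no searching turn on the head was needed. The largest contact force I saw was about 8 N, when the cover met the face.

**Last checks:**
- **Height:** the plate's top is 8.2 mm and the sleeve's top 40.2 mm above the face, against 8 and 40 mm when home.
- **Tilt and centre:** the tilt is about 0.0015 rad, and the centre is within about 0.7 mm of the spindle's measured axis.
- **Dowel and arm:** the dowel shows in the slot, and the arm is clear with no contact force.
- **One disagreement:** before threading, the cover's offset in the grip read between 0.8 and 2.8 mm depending on the feature measured. I used 1.3 mm, and it went on without side load.
- **Not measured at the end:** I did not re-measure the positions of the spanner, jar, disc and carton; no contact force suggested any of them was touched.

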